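# Clear the way to the drawer, put spices and brushes away, shut it

### The job

The countertop drawer is blocked by the tea caddies standing in front of it: first, with the drawer still closed, move every caddy out of the way and stand it upright on the cork mat. Then pull the drawer right open, put all the spice tins in its left compartment and all the pastry brushes in its right one (left and right as you face the drawer from the robot), and push the drawer fully shut without slamming it. Leave everything else on the counter alone.

Things in the scene. Friction and masses are not known exactly. Their poses are not given: they have to be found in the camera images.
- cabinet: fixed low drawer unit on the counter, white sides, dark wooden top, 260 (x) x 320 (y) x 90 mm high; origin on the counter at the middle of the lower front edge of its casing, x pointing from front to back (casing from x = 0 to 260 mm), y to the left as seen from the robot, z up
- drawer (a joint): how far the drawer is pulled out, m: 0 shut, 0.195 fully open (its stop). It slides along -x of the cabinet with about 2 N of friction and stays where it is left. It is a dark plum front, 318 wide, from 8 to 72 mm above the counter and 12 mm thick in front of the casing, with a grey tray behind it: tray floor 14 mm above the counter, side walls up to 60 mm and the middle divider up to 56 mm; the casing's opening is 82 mm high, so nothing in it may stand higher
- handle (a point): middle of the drawer's steel bar handle, 62 mm above the counter; the bar runs along y of the cabinet, 10 mm in diameter, 170 mm long, its centre line 40 mm in front of the drawer's face, held by two posts at 65 mm either side of the middle; moves with the drawer; axes as the cabinet
- left_bin (a point): centre of the floor of the drawer's left compartment (for tins); inside it is 220 mm along x and 141 mm along y. Moves with the drawer; axes as the cabinet. When the drawer is fully open the casing's front edge lies over x = +85 mm of it, so x = -110 to +85 mm is open to the sky
- right_bin (a point): the same for the right compartment (for brushes), 147 mm to the right of the left one, beyond the 6 mm divider
- mat: fixed rectangular cork mat on the counter to the left, 220 (x) x 130 (y) x 4 mm; origin at the centre of its underside. Room for both caddies side by side along x
- caddy1: square tea caddy, green with a paper band and steel lid, 56 x 56 x 68 mm, 300 g; origin at the centre of its underside, z up, x and y square to its sides. Stands on the counter in front of the drawer unit. May be absent (at least one of the two is there)
- caddy2: square tea caddy, blue with a paper band and steel lid, 56 x 56 x 68 mm, 300 g; origin at the centre of its underside, z up, x and y square to its sides. Stands on the counter in front of the drawer unit. May be absent (at least one of the two is there)
- tin1: small round spice tin, aluminium with a red lid and a yellow band, 46 mm in diameter, 40 mm high, 90 g; origin at the centre of its underside, z up its axis. May be absent
- tin2: small round spice tin, aluminium with a red lid and a yellow band, 46 mm in diameter, 40 mm high, 90 g; origin at the centre of its underside, z up its axis. May be absent
- tin3: small round spice tin, aluminium with a red lid and a yellow band, 46 mm in diameter, 40 mm high, 90 g; origin at the centre of its underside, z up its axis. May be absent
- brush1: short pastry brush lying flat, 150 mm long, 16 mm thick: black handle 100 x 22 mm towards -x, pink head 50 x 26 mm towards +x; 60 g; origin at the middle of its length on its underside, x along it. May be absent
- brush2: short pastry brush lying flat, 150 mm long, 16 mm thick: black handle 100 x 22 mm towards -x, pink head 50 x 26 mm towards +x; 60 g; origin at the middle of its length on its underside, x along it. May be absent
- mug: bystander: blue mug, 85 mm high, 76 mm wide, behind the mat; leave alone
- bowl: bystander: low white bowl, 92 mm wide, 40 mm high, near the robot; leave alone
- egg_cup: bystander: white egg cup, 48 mm high, 44 mm wide, near the robot; leave alone
- salt_pot: bystander: small blue ceramic salt pot, 45 mm high, 50 mm wide, behind the tins; leave alone
- spatula: bystander: wooden spatula lying at the right; leave alone
Mind the look-alikes: they are no part of the job. Leave any pink or purple look-alike of the tin1 alone.

How it is judged (in metres and radians):
On the way, in this order (a step that is already met when the one before it is completed fails the run):
1. every caddy stands upright on the cork mat, let go, with the drawer still closed (less than 30 mm out) (x of caddy1 in the frame of mat between -0.095 and 0.095 m and y of caddy1 in the frame of mat between -0.05 and 0.05 m and z of caddy1 in the frame of mat between -0.006 and 0.015 m and angle between each of caddy1, caddy2's own z axis and vertical below 0.15 rad and x of caddy2 in the frame of mat between -0.095 and 0.095 m and y of caddy2 in the frame of mat between -0.05 and 0.05 m and z of caddy2 in the frame of mat between -0.006 and 0.015 m and contact force between each of caddy1, caddy2 and the fingers below 0.3 N and value of joint drawer below 0.03 m), for 0.2 s.
2. the drawer is pulled open (more than 150 mm of its 195 mm) (value of joint drawer above 0.15 m), for 0.2 s.
3. all tins are in the left compartment and all brushes in the right one, let go, with the drawer open (x of tin1 in the frame of left_bin between -0.112 and 0.112 m and y of tin1 in the frame of left_bin between -0.074 and 0.074 m and z of tin1 in the frame of left_bin between -0.006 and 0.05 m and x of tin2 in the frame of left_bin between -0.112 and 0.112 m and y of tin2 in the frame of left_bin between -0.074 and 0.074 m and z of tin2 in the frame of left_bin between -0.006 and 0.05 m and x of tin3 in the frame of left_bin between -0.112 and 0.112 m and y of tin3 in the frame of left_bin between -0.074 and 0.074 m and z of tin3 in the frame of left_bin between -0.006 and 0.05 m and x of brush1 in the frame of right_bin between -0.112 and 0.112 m and y of brush1 in the frame of right_bin between -0.074 and 0.074 m and z of brush1 in the frame of right_bin between -0.006 and 0.05 m and x of brush2 in the frame of right_bin between -0.112 and 0.112 m and y of brush2 in the frame of right_bin between -0.074 and 0.074 m and z of brush2 in the frame of right_bin between -0.006 and 0.05 m and contact force between each of tin1, tin2, tin3, brush1, brush2 and the fingers below 0.3 N and value of joint drawer above 0.1 m), for 0.2 s.
4. the drawer is pushed shut (within 6 mm) (value of joint drawer below 0.006 m), for 0.2 s.
At the end, for the whole second after the job is handed in: The drawer is shut to within 6 mm; every tin present lies or stands in its left compartment and every brush present in its right one; every caddy present stands upright (within 0.15 rad) on the cork mat, its centre within 95 mm (x) and 50 mm (y) of the mat's centre; the caddies are at rest (x of caddy1 in the frame of mat between -0.095 and 0.095 m and y of caddy1 in the frame of mat between -0.05 and 0.05 m and z of caddy1 in the frame of mat between -0.006 and 0.015 m and angle between each of caddy1, caddy2's own z axis and vertical below 0.15 rad and x of caddy2 in the frame of mat between -0.095 and 0.095 m and y of caddy2 in the frame of mat between -0.05 and 0.05 m and z of caddy2 in the frame of mat between -0.006 and 0.015 m and x of tin1 in the frame of left_bin between -0.112 and 0.112 m and y of tin1 in the frame of left_bin between -0.074 and 0.074 m and z of tin1 in the frame of left_bin between -0.006 and 0.05 m and x of tin2 in the frame of left_bin between -0.112 and 0.112 m and y of tin2 in the frame of left_bin between -0.074 and 0.074 m and z of tin2 in the frame of left_bin between -0.006 and 0.05 m and x of tin3 in the frame of left_bin between -0.112 and 0.112 m and y of tin3 in the frame of left_bin between -0.074 and 0.074 m and z of tin3 in the frame of left_bin between -0.006 and 0.05 m and x of brush1 in the frame of right_bin between -0.112 and 0.112 m and y of brush1 in the frame of right_bin between -0.074 and 0.074 m and z of brush1 in the frame of right_bin between -0.006 and 0.05 m and x of brush2 in the frame of right_bin between -0.112 and 0.112 m and y of brush2 in the frame of right_bin between -0.074 and 0.074 m and z of brush2 in the frame of right_bin between -0.006 and 0.05 m and linear speed of each of caddy1, caddy2 below 0.03 m/s and value of joint drawer below 0.006 m); the robot touches nothing.
It fails at once if the drawer is slammed (closing faster than 0.6 m/s) (velocity of joint drawer below -0.6 m/s).
It fails at once if a bystander is moved by more than 40 mm (distance of any of mug, bowl, egg_cup, salt_pot, spatula from where it was at the start of the episode above 0.04 m).
Of caddy1, caddy2 only 1 to 2 are there at a start; the rules pass over those that are not, and their reading is None.
Of tin1, tin2, tin3, brush1, brush2 only 3 to 4 are there at a start; the rules pass over those that are not, and their reading is None.
At some moment in a run one of tin1, tin2, tin3, brush1, brush2 may be knocked a few centimetres aside while the robot is not near it.
Once in a run the grip may slacken for a moment while it holds something.
It also fails if it takes over 210 s, if anything falls off the work surface, if the arm or the gripper's body presses on something with over 40 N, if the wrist force passes 120 N, or if a joint passes its speed limit or range.

### The arm

A 6-joint arm with a two-finger parallel gripper is mounted at the origin on the work surface. World frame = base frame: x ahead of the robot, y to its left, z up, the work surface at z = 0. Lengths are in mm, angles in rad, forces in N, time in s.
With the tool pointing down it reaches from about 300 to 775 mm from the base axis. Payload 14.6 kg.
Tool frame: the origin (TCP) lies midway between the tips of the shut fingers; the grasp point (between the pads) lies 19 mm behind it (manip.hold_point_z is the distance from the TCP to the grasp point, in mm); z points along the fingers, y is the direction in which the jaws open and shut (so a half turn about z gives the same grasp; the last joint's range is limited). The gripper opens to 94 mm and grips with 3 to 60 N. Pads are 16 mm wide; open, the fingers measure 119 mm over their backs; the gripper's body (75 mm by 177 mm) begins 78 mm behind the grasp point.
Start: joints at [-0.067, 0.3, 1.521, -0, 1.321, -0.067], TCP at [549.99, -0.002, 205.446] pointing down, gripper open.
Joint ranges: [-3.03, 3.03], [-0.79, 2.21], [0.23, 2.52], [-1.04, 4.18], [0, 3.07], [-2.55, 2.55]. Speed limits (rad/s): [2.22, 2.22, 2.57, 3.14, 3.14, 3.14].

### API

Orientations are given as [roll, pitch, yaw] about the fixed x, y, z axes, in that order (R = Rz(yaw) Ry(pitch) Rx(roll)).
In Python, from cell import manip gives the robot as it stands.
- The arm moves only by the shell command python3 -m crank 'ROWS' [OPENING] [FORCE]. ROWS is JSON, a list of rows, each an object with "offset": the shift along the world's x, y, z in m, a list of three; "spin": the turn about the world's z in degrees. In form: [{"offset": [dx, dy, dz], "spin": spin}, ...]. A call has exactly 8 rows; each row is the pose to reach, as a shift and turn from the pose measured when the call began; what a row does not reach only later rows make up. A row lasts 1/12 s, in which the tool goes at most 41.7 mm and 7.16 degrees, less where a joint would pass 70% of its speed; a pose out of reach is approached as far as the arm can. A call with a gripper value outside its range is refused whole. OPENING is the opening, from 0 (shut) to 1 (fully open), set as the call begins (- or left out, the last holds). The fingers move at their own pace and stop on an object; FORCE is the grip in N (left out, the last holds). Time passes only in rows, so rows that repeat a pose let the fingers close, or fill a call up. It gives the time, the measured TCP pose, the force and the opening at its end, in the units of the state.
- manip.read_state(): the state, without advancing time (a new reading comes with each control period).
- manip.camera(name): name is "scene" or "side" or "wrist"; returns a dict with "pixels" (384x512x3 uint8, red, green, blue), "fx", "fy", "cx", "cy" (pixels), "k1" (the pictures are not rectified: a ray, as slopes to the right and down, at radius r is drawn at 1 + k1 r^2 times it, then the intrinsics apply), "extrinsics" (4x4, takes a point from world to camera coordinates); the wrist camera has in their place "hand_eye" (4x4, takes a point from camera to tool coordinates, whose origin is the TCP and whose axes are the flange's). Camera axes: x right, y down, z forward; pixel columns grow to the right and rows downward; lengths in mm; the calibration is good to about 2 mm. A picture is of the moment at which its call begins: read the wrist's pose just before it. There is no depth.
- manip.sign_off(): hands the job in, once; it reports no verdict.
Trained networks look in a picture, given as the dict that the camera call returned (one of the last four; its "shot" number tells which), for a name from the list of things; names that differ only in an ending like _2 or _b are one class to them, and where a whole thing is asked for, a point or a joint stands for the part that bears it (a point fixed in the world has none). Each returns a list of dicts, best first, with "conf" (0 to 1); they miss things now and then, are a little off and sometimes report something else, mostly with a low value. They report only what shows in the picture. A call takes as long as a camera call. They do not tell look-alikes from the thing itself.
- manip.search_frame(picture, name): "location" ([x, y, z] in mm, in world coordinates, good to about 4 mm: the middle of the surface that is visible of it).
- manip.masks_of(picture, name): "mask" (384x512 bool, what is visible of it).
The state is a dict: "clock": time; "joints": joint angles; "qd": joint speeds; "effort": joint torques, N m; "eef_pos": TCP position; "eef_rot": TCP orientation; "wrist_force": force on the tool from outside, world axes, zero at the start; "moment": the same for the moment, N m; "finger_gap": finger opening in mm.
Only numpy, scipy, OpenCV 4.12 (cv2) and the standard library are available. Lean on these libraries where they do the work, as an engineer would, in place of code of your own. Each camera call takes 0.05 s, during which the arm holds its last target. There are 200 camera calls.

## Working session

There is one attempt and no reset: what is moved stays moved. The work goes in short steps, Python scripts to look and compute and a shell command to move; the robot and the scene stay as the last step left them, time stands still between calls to the robot, and variables do not carry over. Pictures are saved under pics/ and viewed, about 12 in all and at most 16, crops included, and the job is handed in when it is done.

```bash
mkdir -p pics; ls; cat > h.py <<'E'
import numpy as np, cv2
from cell import manip
def save(p,name,scale=1):
    im=cv2.cvtColor(p["pixels"],cv2.COLOR_RGB2BGR)
    cv2.imwrite("pics/"+name+".png",im)
    return im
def ray(p,u,v):
    K=np.array([[p["fx"],0,p["cx"]],[0,p["fy"],p["cy"]],[0,0,1]],float)
    a=np.array([(u-p["cx"])/p["fx"],(v-p["cy"])/p["fy"]]);b=a.copy()
    for _ in range(20): b=a/(1+p["k1"]*(b@b))
    return np.array([b[0],b[1],1.])
def w2c(p,st=None):
    if "extrinsics" in p: return np.array(p["extrinsics"])
    from scipy.spatial.transform import Rotation as R
    T=np.eye(4);T[:3,:3]=R.from_euler("xyz",st["eef_rot"]).as_matrix();T[:3,3]=st["eef_pos"]
    return np.linalg.inv(T@np.array(p["hand_eye"]))
def at_z(p,u,v,z,st=None):
    M=np.linalg.inv(w2c(p,st));o=M[:3,3];d=M[:3,:3]@ray(p,u,v)
    return o+d*(z-o[2])/d[2]
E
python3 - <<'E'
from h import *
a=manip.camera("scene");b=manip.camera("side")
save(a,"scene0");save(b,"side0")
print(manip.read_state())
for n in ["caddy1","caddy2","tin1","brush1","mat","handle","cabinet","mug","salt_pot","spatula","bowl","egg_cup"]:
    for q in (a,b):
        print(n,q["shot"],[(np.round(d["location"]).tolist(),round(d["conf"],2)) for d in manip.search_frame(q,n)])
E
```

```text
pics
{'clock': 0.1, 'joints': array([-6.66015016e-02,  3.00441801e-01,  1.52149805e+00, -1.32582363e-05,
        1.32071613e+00, -6.65938245e-02]), 'qd': array([-0.00171009, -0.00094157, -0.00074313, -0.00072272,  0.00133436,
       -0.00038422]), 'effort': array([ 1.84928511e-03, -5.32644153e+01, -3.53284299e+01,  7.10431044e-02,
        2.34944851e-02, -7.30603051e-05]), 'eef_pos': array([5.49767634e+02, 8.25528590e-03, 2.04937527e+02]), 'eef_rot': array([-3.14053083e+00, -5.79449366e-05,  1.57079191e+00]), 'wrist_force': array([0.06470798, 0.52136057, 0.20282122]), 'moment': array([ 0.02793575,  0.01730006, -0.01366764]), 'finger_gap': 94.22108565539249}
caddy1 1 [([555.0, 111.0, 59.0], 0.61)]
caddy1 2 [([517.0, 130.0, 56.0], 0.9)]
caddy2 1 [([555.0, 111.0, 59.0], 0.61)]
caddy2 2 [([517.0, 130.0, 56.0], 0.9)]
tin1 1 [([652.0, -291.0, 39.0], 0.79), ([586.0, -371.0, 35.0], 0.65), ([534.0, -285.0, 38.0], 0.5), ([593.0, -199.0, 37.0], 0.49), ([447.0, -268.0, 31.0], 0.48)]
tin1 2 [([566.0, -359.0, 38.0], 0.72), ([513.0, -268.0, 35.0], 0.7), ([624.0, -282.0, 25.0], 0.69), ([429.0, -251.
[... 363 characters left out ...]
[742.0, 88.0, 90.0], 0.74), ([444.0, -396.0, 15.0], 0.55)]
mug 1 [([671.0, 375.0, 67.0], 0.58)]
mug 2 [([662.0, 372.0, 58.0], 0.66), ([665.0, -370.0, 33.0], 0.45)]
salt_pot 1 [([689.0, -373.0, 32.0], 0.77), ([362.0, -128.0, 45.0], 0.74), ([584.0, -367.0, 36.0], 0.23)]
salt_pot 2 [([664.0, -369.0, 31.0], 0.38), ([740.0, 88.0, 89.0], 0.15)]
spatula 1 [([495.0, -558.0, 4.0], 0.67)]
spatula 2 [([438.0, -555.0, 1.0], 0.59)]
bowl 1 [([345.0, 164.0, 40.0], 0.67)]
bowl 2 [([329.0, 173.0, 45.0], 0.7), ([653.0, 58.0, 46.0], 0.61)]
egg_cup 1 [([365.0, -128.0, 44.0], 0.7), ([693.0, -372.0, 35.0], 0.32)]
egg_cup 2 [([346.0, -114.0, 42.0], 0.48), ([666.0, 374.0, 57.0], 0.16), ([438.0, -556.0, 0.0], 0.16)]
```

View pics/scene0.png

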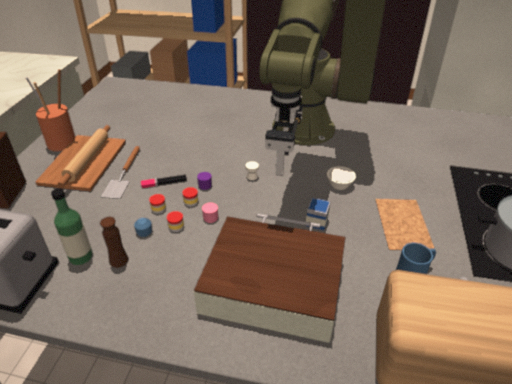

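View pics/side0.png

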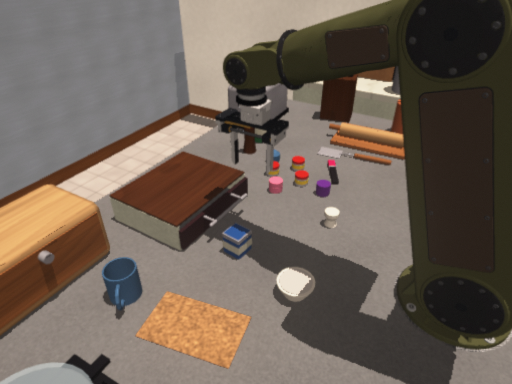

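One blue caddy (scene 318,210) and one brush (163,182) are present. The red/yellow tins are at (158,204), (190,196) and (175,221). The things that could be mistaken for tins are the purple one (205,181), the pink one (210,213) and the blue salt pot (143,227). I choose the three with red lids and yellow bands. Next I measure, with a close crop to confirm.

```bash
python3 - <<'E'
from h import *
a=manip.camera("scene");b=manip.camera("side")
def P(*l): print(*[np.round(x,2) for x in l])
for n,q in zip("FR FL BL BR".split(),[(227,220),(344,236),(335,320),(203,291)]): P(n,at_z(a,*q,90))
for n,q in zip(["hR","hL"],[(258,215),(321,229)]): P(n,at_z(a,*q,62))
for n,q in zip("abcd",[(378,200),(423,201),(432,246),(389,249)]): P("mat",at_z(a,*q,4))
for p,h in ((a,"scene"),(b,"side")):
    hsv=cv2.cvtColor(p["pixels"],cv2.COLOR_RGB2HSV)
    for nm,lo,hi,z in (("red",(0,150,120),(8,255,255),40),("red2",(174,150,120),(180,255,255),40),("pink",(160,120,120),(174,255,255),12),("blue",(100,100,40),(125,255,255),68)):
        m=cv2.inRange(hsv,lo,hi);k,l,s,c=cv2.connectedComponentsWithStats(m)
        for i in range(1,k):
            if s[i,4]>25: print(h,nm,s[i,4],np.round(c[i]),np.round(at_z(p,*c[i],z)))
big=cv2.resize(cv2.cvtColor(a["pixels"],cv2.COLOR_RGB2BGR)[160:250,120:350],None,fx=3.4,fy=3.4,interpolation=cv2.INTER_CUBIC)
cv2.imwrite("pics/crop1.png",big)
E
```

```text
Traceback (most recent call last):
numpy._core._exceptions._UFuncNoLoopError: ufunc 'multiply' did not contain a loop with signature matching types (dtype('<U2'), dtype('float64')) -> None
```

```bash
python3 - <<'E'
from h import *
a=manip.camera("scene");b=manip.camera("side")
for n,q in zip("FR FL BL BR".split(),[(227,220),(344,236),(335,320),(203,291)]): print(n,np.round(at_z(a,*q,90)))
for n,q in zip(["hR","hL"],[(258,215),(321,229)]): print(n,np.round(at_z(a,*q,62)))
for n,q in zip("abcd",[(378,200),(423,201),(432,246),(389,249)]): print("mat",np.round(at_z(a,*q,4)))
for p,h in ((a,"scene"),(b,"side")):
    hsv=cv2.cvtColor(p["pixels"],cv2.COLOR_RGB2HSV)
    for nm,lo,hi,z in (("red",(0,150,120),(8,255,255),40),("red2",(174,150,120),(180,255,255),40),("pink",(160,120,120),(174,255,255),12),("blue",(100,100,40),(125,255,255),68)):
        m=cv2.inRange(hsv,lo,hi);k,l,s,c=cv2.connectedComponentsWithStats(m)
        for i in range(1,k):
            if s[i,4]>25: print(h,nm,s[i,4],np.round(c[i]),np.round(at_z(p,*c[i],z)))
big=cv2.resize(cv2.cvtColor(a["pixels"],cv2.COLOR_RGB2BGR)[160:250,120:350],None,fx=3.4,fy=3.4,interpolation=cv2.INTER_CUBIC)
cv2.imwrite("pics/crop1.png",big)
E
```

```text
FR [ 675. -124.   90.]
FL [669. 185.  90.]
BL [930. 182.  90.]
BR [ 916. -116.   90.]
hR [607. -54.  62.]
hL [626. 125.  62.]
mat [395. 287.   4.]
mat [369. 427.   4.]
mat [567. 437.   4.]
mat [604. 317.   4.]
scene red 43 [ 55. 115.] [ 175. -974.   40.]
scene red 127 [189. 193.] [ 528. -285.   40.]
scene red 135 [157. 199.] [ 580. -372.   40.]
scene red 156 [174. 217.] [ 644. -292.   40.]
scene pink 84 [148. 183.] [ 478. -449.   12.]
scene blue 921 [207.  15.] [-1088.  -724.    68.]
scene blue 74 [235.  59.] [-457. -392.   68.]
scene blue 1506 [207.  63.] [-374. -504.   68.]
scene blue 167 [319. 205.] [534. 108.  68.]
side red 81 [298. 160.] [ 574. -371.   40.]
side red 43 [275. 165.] [ 628. -294.   40.]
side red 97 [301. 174.] [ 521. -285.   40.]
side pink 38 [331. 162.] [ 476. -461.   12.]
side blue 38 [276. 155.] [ 638. -317.   68.]
side blue 204 [236. 231.] [534. 108.  68.]
side blue 43 [236. 242.] [512. 145.  68.]
side blue 54 [236. 253.] [490. 177.  68.]
side blue 607 [118. 281.] [674. 387.  68.]
```

View pics/crop1.png

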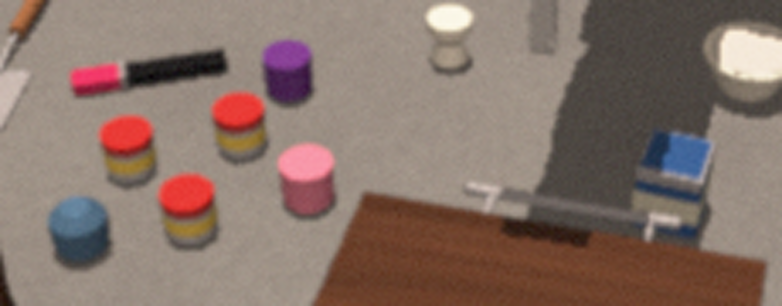

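The crop confirms the three red-lid, yellow-band tins, with the purple and pink ones excluded. The brush is black and pink, and there is a single blue caddy. Now I get a closer wrist look.

```bash
python3 -m crank '[{"offset":[-0.01,0.01,0.02],"spin":0},{"offset":[-0.02,0.03,0.05],"spin":0},{"offset":[-0.03,0.05,0.08],"spin":0},{"offset":[-0.04,0.07,0.1],"spin":0},{"offset":[-0.05,0.08,0.12],"spin":0},{"offset":[-0.05,0.08,0.12],"spin":0},{"offset":[-0.05,0.08,0.12],"spin":0},{"offset":[-0.05,0.08,0.12],"spin":0}]' 1 20
python3 - <<'E'
from h import *
st=manip.read_state();p=manip.camera("wrist");save(p,"w1");print(st["eef_pos"],np.round(p["hand_eye"],2),p["fx"],p["k1"])
for n in("caddy2","handle","mat"):print(n,[(np.round(d["location"]),d["conf"]) for d in manip.search_frame(p,n)])
E
```

```text
clock: 2.17
eef_pos: [500.0, 79.6, 324.3]
eef_rot: [-3.14, 0.0, 1.571]
wrist_force: [0.5, -0.5, -0.7]
finger_gap: 94.3
[500.04437693  79.57352454 324.30079031] [[  -0.     -0.96   -0.28   82.69]
 [   1.     -0.      0.     -1.15]
 [  -0.     -0.28    0.96 -179.14]
 [   0.      0.      0.      1.  ]] 275.56828979353287 0.00952336310077042
caddy2 [(array([530., 114.,  69.]), 0.83)]
handle [(array([653.,  74.,  64.]), 0.71), (array([757.,  54.,  92.]), 0.69)]
mat [(array([460., 309.,   3.]), 0.74)]
```

View pics/w1.png

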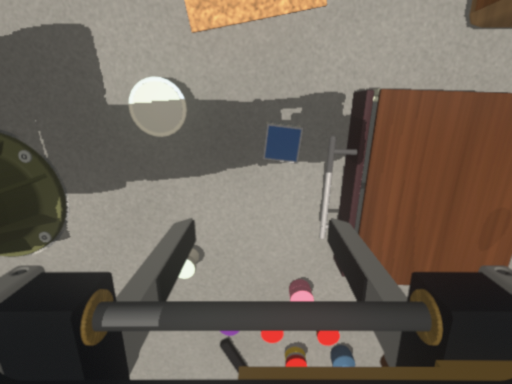

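The wrist view shows the blue caddy lid at (283,143), the handle bar from (332,138) to (323,238), the cabinet front edge from (379,90) to (358,283), and the mat's near edge from (193,31) to (327,5).

```bash
python3 - <<'E'
from h import *
st=manip.read_state();p=manip.camera("wrist")
f=lambda z,*l:[at_z(p,*q,z,st) for q in l]
for n,z,l in(("caddy",68,[(267,125),(302,127),(299,162),(264,160)]),("handle",62,[(332,138),(323,238)]),("cabtop",90,[(379,90),(358,283)]),("mat",4,[(193,31),(327,5)])):
    r=np.array(f(z,*l));print(n,np.round(r[:,:2]).tolist(),"mean",np.round(r.mean(0)))
hsv=cv2.cvtColor(p["pixels"],cv2.COLOR_RGB2HSV)
m=cv2.inRange(hsv,(100,100,30),(125,255,255))[100:190,240:330]
c=max(cv2.findContours(m,0,1)[0],key=cv2.contourArea);r=cv2.minAreaRect(c);print(r)
print(at_z(p,r[0][0]+240,r[0][1]+100,68,st))
a=manip.camera("scene");hs=cv2.cvtColor(a["pixels"],cv2.COLOR_RGB2HSV)
m=cv2.inRange(hs,(5,90,120),(22,255,255));m[:,:370]=0;m[:190]=0;m[252:]=0;m[:,440:]=0
c=max(cv2.findContours(m,0,1)[0],key=cv2.contourArea)
w=np.array([at_z(a,*q[0],4)[:2] for q in c],np.float32);print("mat",cv2.minAreaRect(w))
E
```

```text
caddy [[508.0, 136.0], [562.0, 133.0], [559.0, 78.0], [503.0, 82.0]] mean [533. 107.  68.]
handle [[611.0, 116.0], [607.0, -58.0]] mean [609.  29.  62.]
cabtop [[665.0, 185.0], [667.0, -130.0]] mean [666.  27.  90.]
mat [[389.0, 280.0], [602.0, 316.0]] mean [496. 298.   4.]
((42.484619140625, 43.123077392578125), (30.76061248779297, 30.884647369384766), 7.125016689300537)
[532.16753178 108.46886829  68.        ]
mat ((484.79150390625, 360.2104187011719), (220.06015014648438, 130.4274444580078), 10.08968734741211)
```

```bash
python3 -m crank '[{"offset":[0.014,0.014,-0.035],"spin":-2},{"offset":[0.028,0.028,-0.07],"spin":-3.5},{"offset":[0.028,0.028,-0.11],"spin":-3.5},{"offset":[0.028,0.028,-0.15],"spin":-3.5},{"offset":[0.028,0.028,-0.19],"spin":-3.5},{"offset":[0.028,0.028,-0.23],"spin":-3.5},{"offset":[0.028,0.028,-0.265],"spin":-3.5},{"offset":[0.028,0.028,-0.3],"spin":-3.5}]' 1 30
python3 -m crank '[{"offset":[0,0,0],"spin":0},{"offset":[0,0,0],"spin":0},{"offset":[0,0,0],"spin":0},{"offset":[0,0,0],"spin":0},{"offset":[0,0,0],"spin":0},{"offset":[0,0,0],"spin":0},{"offset":[0,0,0],"spin":0},{"offset":[0,0,0],"spin":0}]' 0 30
```

```text
clock: 3.13
eef_pos: [527.7, 107.4, 22.7]
eef_rot: [-3.14, 0.0, 1.509]
wrist_force: [1.3, 0.7, 0.3]
finger_gap: 93.7
clock: 3.8
eef_pos: [529.3, 107.6, 24.8]
eef_rot: [3.139, -0.001, 1.509]
wrist_force: [2.5, 0.8, 10.7]
finger_gap: 56.7
```

```bash
python3 -m crank '[{"offset":[0,0,0.03],"spin":0},{"offset":[0,0,0.06],"spin":0},{"offset":[-0.005,0.03,0.08],"spin":3},{"offset":[-0.015,0.065,0.08],"spin":6},{"offset":[-0.022,0.1,0.08],"spin":9},{"offset":[-0.03,0.135,0.08],"spin":12},{"offset":[-0.037,0.17,0.08],"spin":13.5},{"offset":[-0.044,0.205,0.08],"spin":13.5}]'
python3 -m crank '[{"offset":[0,0.03,0],"spin":0},{"offset":[0,0.045,0],"spin":0},{"offset":[0,0.045,-0.02],"spin":0},{"offset":[0,0.045,-0.04],"spin":0},{"offset":[0,0.045,-0.055],"spin":0},{"offset":[0,0.045,-0.066],"spin":0},{"offset":[0,0.045,-0.07],"spin":0},{"offset":[0,0.045,-0.072],"spin":0}]'
```

```text
clock: 4.47
eef_pos: [484.4, 314.1, 105.1]
eef_rot: [3.139, -0.001, 1.746]
wrist_force: [0.6, 0.2, -3.4]
finger_gap: 56.5
clock: 5.13
eef_pos: [484.2, 359.0, 32.8]
eef_rot: [3.14, -0.0, 1.746]
wrist_force: [0.4, -0.6, -2.6]
finger_gap: 56.4
```

```bash
python3 -m crank '[{"offset":[0,0,-0.002],"spin":0},{"offset":[0,0,-0.003],"spin":0},{"offset":[0,0,-0.004],"spin":0},{"offset":[0,0,-0.004],"spin":0},{"offset":[0,0,-0.004],"spin":0},{"offset":[0,0,-0.004],"spin":0},{"offset":[0,0,-0.004],"spin":0},{"offset":[0,0,-0.004],"spin":0}]'
python3 -m crank '[{"offset":[0,0,0],"spin":0},{"offset":[0,0,0],"spin":0},{"offset":[0,0,0],"spin":0},{"offset":[0,0,0],"spin":0},{"offset":[0,0,0],"spin":0},{"offset":[0,0,0.02],"spin":0},{"offset":[0,0,0.05],"spin":0},{"offset":[0,0,0.09],"spin":0}]' 1
python3 -m crank '[{"offset":[0.01,-0.03,0.03],"spin":-5},{"offset":[0.02,-0.06,0.06],"spin":-10},{"offset":[0.03,-0.09,0.09],"spin":-10},{"offset":[0.04,-0.12,0.12],"spin":-10},{"offset":[0.05,-0.15,0.14],"spin":-10},{"offset":[0.055,-0.18,0.14],"spin":-10},{"offset":[0.06,-0.21,0.14],"spin":-10},{"offset":[0.06,-0.24,0.14],"spin":-10}]' 0.4
python3 - <<'E'
from h import *
a=manip.camera("scene")
st=manip.read_state();p=manip.camera("wrist")
cv2.imwrite("pics/w2.png",np.hstack([cv2.cvtColor(x["pixels"],cv2.COLOR_RGB2BGR) for x in (p,a)])[:, :]) if 0 else None
im=np.hstack([cv2.cvtColor(p["pixels"],cv2.COLOR_RGB2BGR),cv2.cvtColor(a["pixels"],cv2.COLOR_RGB2BGR)[:,250:512]]);cv2.imwrite("pics/w2.png",im);print(im.shape,st["eef_pos"],st["eef_rot"])
for n in("caddy2","handle"):print(n,[(np.round(d["location"]),d["conf"]) for d in manip.search_frame(a,n)])
E
```

```text
clock: 5.8
eef_pos: [484.3, 359.0, 28.9]
eef_rot: [3.14, -0.0, 1.746]
wrist_force: [0.4, 0.9, -3.2]
finger_gap: 56.2
clock: 6.47
eef_pos: [483.2, 358.2, 117.8]
eef_rot: [-3.139, 0.001, 1.746]
wrist_force: [-0.4, 0.4, -0.5]
finger_gap: 93.8
clock: 7.13
eef_pos: [543.6, 116.6, 258.2]
eef_rot: [-3.14, 0.001, 1.571]
wrist_force: [-0.5, 0.3, 0.1]
finger_gap: 44.2
(384, 774, 3) [543.4793638  112.52233723 258.04350491] [-3.13984066e+00  2.67261220e-03  1.56886332e+00]
caddy2 [(array([504., 359.,  52.]), 0.88), (array([614.,  36.,  66.]), 0.43)]
handle [(array([613.,  36.,  65.]), 0.55)]
```

View pics/w2.png

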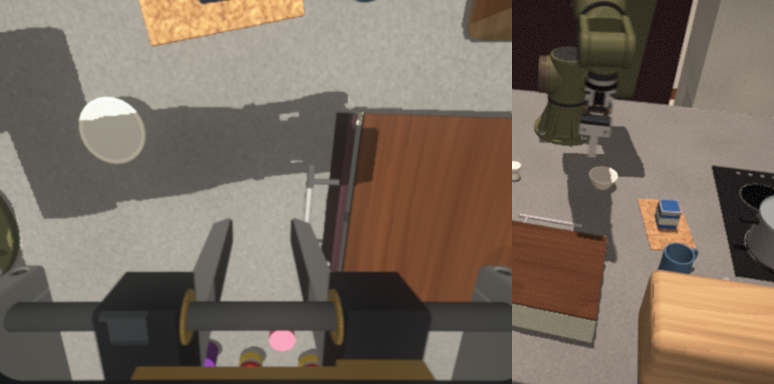

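The caddy stands upright on the mat (664,212 in the combined picture) and no green caddy is visible. Next is the handle.

```bash
python3 - <<'E'
from h import *
st=manip.read_state();p=manip.camera("wrist")
print([np.round(at_z(p,*q,62,st)) for q in((311,168),(307,225))],"edge",[np.round(at_z(p,*q,90,st)) for q in((362,115),(342,272))],st["eef_pos"])
E
python3 -m crank '[{"offset":[0.015,-0.015,-0.02],"spin":0},{"offset":[0.03,-0.03,-0.04],"spin":0},{"offset":[0.045,-0.045,-0.06],"spin":0},{"offset":[0.06,-0.06,-0.08],"spin":0},{"offset":[0.068,-0.075,-0.1],"spin":0},{"offset":[0.068,-0.085,-0.11],"spin":0},{"offset":[0.068,-0.085,-0.12],"spin":0},{"offset":[0.068,-0.085,-0.13],"spin":0}]' 0.34
```

```text
[array([611., 120.,  62.]), array([609.,  34.,  62.])] edge [array([664., 191.,  90.]), array([658., -27.,  90.])] [543.23593421 117.83969319 257.94497751]
clock: 8.05
eef_pos: [611.0, 34.4, 127.7]
eef_rot: [-3.14, 0.001, 1.572]
wrist_force: [-0.3, 1.0, -0.1]
finger_gap: 32.0
```

```bash
python3 -m crank '[{"offset":[0,0,-0.015],"spin":-1},{"offset":[0,0,-0.03],"spin":-1},{"offset":[0,0,-0.045],"spin":-1},{"offset":[0,0,-0.06],"spin":-1},{"offset":[0,0,-0.07],"spin":-1},{"offset":[0,0,-0.08],"spin":-1},{"offset":[0,0,-0.085],"spin":-1},{"offset":[0,0,-0.085],"spin":-1}]'
python3 -m crank '[{"offset":[0,0,0],"spin":0},{"offset":[0,0,0],"spin":0},{"offset":[0,0,0],"spin":0},{"offset":[0,0,0],"spin":0},{"offset":[0,0,0],"spin":0},{"offset":[0,0,0],"spin":0},{"offset":[0,0,0],"spin":0},{"offset":[0,0,0],"spin":0}]' 0 20
```

```text
clock: 8.72
eef_pos: [610.7, 34.8, 42.0]
eef_rot: [-3.139, 0.001, 1.555]
wrist_force: [-0.7, -0.3, 0.5]
finger_gap: 32.2
clock: 9.38
eef_pos: [610.4, 34.7, 42.3]
eef_rot: [-3.138, 0.001, 1.554]
wrist_force: [-6.2, 0.3, 5.6]
finger_gap: 9.2
```

```bash
python3 -m crank '[{"offset":[-0.015,0,0],"spin":0},{"offset":[-0.04,0.001,0],"spin":0},{"offset":[-0.065,0.001,0],"spin":0},{"offset":[-0.09,0.002,0],"spin":0},{"offset":[-0.115,0.002,0],"spin":0},{"offset":[-0.14,0.002,0],"spin":0},{"offset":[-0.16,0.003,0],"spin":0},{"offset":[-0.175,0.003,0],"spin":0}]'
python3 -m crank '[{"offset":[-0.005,0,0],"spin":0},{"offset":[-0.01,0,0],"spin":0},{"offset":[-0.014,0,0],"spin":0},{"offset":[-0.018,0,0],"spin":0},{"offset":[-0.02,0,0],"spin":0},{"offset":[-0.02,0,0],"spin":0},{"offset":[-0.02,0,0],"spin":0},{"offset":[-0.02,0,0],"spin":0}]'
```

```text
clock: 10.05
eef_pos: [434.3, 40.0, 42.3]
eef_rot: [-3.14, -0.003, 1.554]
wrist_force: [4.3, 20.6, -6.5]
finger_gap: 9.5
clock: 10.72
eef_pos: [415.5, 40.6, 42.4]
eef_rot: [3.141, -0.004, 1.554]
wrist_force: [6.9, 10.4, -8.7]
finger_gap: 9.3
```

```bash
python3 -m crank '[{"offset":[0,0,0],"spin":0},{"offset":[0,0,0],"spin":0},{"offset":[0,0,0],"spin":0},{"offset":[0,0,0],"spin":0},{"offset":[0,0,0.03],"spin":0},{"offset":[0,0,0.06],"spin":0},{"offset":[0,0,0.09],"spin":0},{"offset":[0,0,0.12],"spin":0}]' 0.34
python3 -m crank '[{"offset":[0.03,-0.02,0.02],"spin":0},{"offset":[0.06,-0.04,0.04],"spin":0},{"offset":[0.08,-0.06,0.07],"spin":0},{"offset":[0.08,-0.08,0.1],"spin":0},{"offset":[0.08,-0.1,0.13],"spin":0},{"offset":[0.08,-0.11,0.16],"spin":0},{"offset":[0.08,-0.11,0.18],"spin":0},{"offset":[0.08,-0.11,0.18],"spin":0}]' 1
python3 - <<'E'
from h import *
st=manip.read_state();p=manip.camera("wrist");save(p,"w3");print(st["eef_pos"],st["eef_rot"])
a=manip.camera("scene")
for n in("tin1","brush1","drawer","left_bin"):
  for q in (p,a):print(n,[(np.round(d["location"]).tolist(),round(d["conf"],2)) for d in manip.search_frame(q,n)])
E
```

```text
clock: 11.38
eef_pos: [415.2, 40.4, 163.9]
eef_rot: [3.141, -0.004, 1.553]
wrist_force: [-0.4, 0.4, -0.3]
finger_gap: 31.4
clock: 12.05
eef_pos: [495.9, -70.5, 348.1]
eef_rot: [3.135, -0.003, 1.552]
wrist_force: [1.0, -0.7, -0.2]
finger_gap: 81.9
[495.88200888 -70.50431966 348.11750249] [ 3.13520770e+00 -2.56891779e-03  1.55194102e+00]
tin1 [([575.0, -355.0, 40.0], 0.97), ([437.0, -264.0, 40.0], 0.93), ([521.0, -278.0, 43.0], 0.82), ([583.0, -204.0, 39.0], 0.69), ([620.0, -295.0, 43.0], 0.63), ([656.0, -368.0, 29.0], 0.15)]
tin1 [([448.0, -267.0, 34.0], 0.7), ([652.0, -290.0, 37.0], 0.69), ([536.0, -283.0, 37.0], 0.65), ([591.0, -202.0, 36.0], 0.65), ([586.0, -370.0, 37.0], 0.56), ([523.0, 334.0, 6.0], 0.25)]
brush1 [([436.0, -360.0, 18.0], 0.82)]
brush1 [([450.0, -406.0, 18.0], 0.65)]
drawer [([563.0, 40.0, 12.0], 0.71)]
drawer [([490.0, 41.0, 13.0], 0.56)]
left_bin [([565.0, 41.0, 13.0], 0.61), ([680.0, 26.0, 90.0], 0.26)]
left_bin [([490.0, 37.0, 16.0], 0.86)]
```

View pics/w3.png

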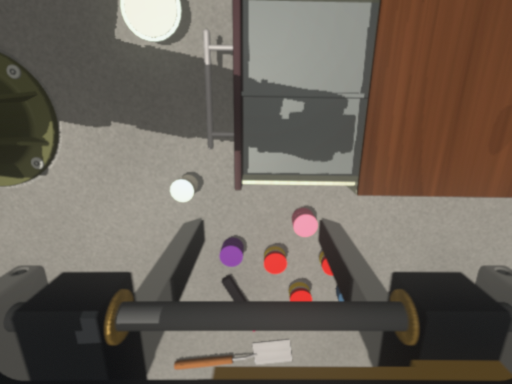

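The drawer is open. The divider runs from (243,93) to (367,95), the right wall is at row 183 and the casing edge runs (378,0) to (358,190). The three red tins are at (275,263), (300,297) and (326,266); purple is at (232,252) and pink at (305,222).

```bash
python3 - <<'E'
from h import *
st=manip.read_state();p=manip.camera("wrist");a=manip.camera("scene");b=manip.camera("side")
for n,z,l in(("div",56,[(243,93),(367,95)]),("rwall",60,[(243,182),(356,183)]),("front",72,[(243,20),(240,180)]),("casing",90,[(380,10),(359,190)])):
    print(n,[np.round(at_z(p,*q,z,st)[:2]).tolist() for q in l])
for p_,s,h in ((p,st,"w"),(a,None,"a"),(b,None,"b")):
    hsv=cv2.cvtColor(p_["pixels"],cv2.COLOR_RGB2HSV)
    for nm,lo,hi,z in (("red",(0,150,120),(8,255,255),40),("pink",(160,130,120),(174,255,255),13)):
        m=cv2.inRange(hsv,lo,hi);k,l,ss,c=cv2.connectedComponentsWithStats(m)
        for i in range(1,k):
            if ss[i,4]>30: print(h,nm,ss[i,4],np.round(c[i]),np.round(at_z(p_,*c[i],z,s)))
    for d in manip.masks_of(p_,"brush1")[:1]:
        ys,xs=np.nonzero(d["mask"]);w=np.array([at_z(p_,x,y,12,s)[:2] for x,y in zip(xs,ys)],np.float32);print(h,"brush",round(d["conf"],2),cv2.minAreaRect(w))
E
```

```text
div [[467.0, 37.0], [665.0, 30.0]]
rwall [[462.0, -109.0], [658.0, -114.0]]
front [[471.0, 135.0], [458.0, -102.0]]
casing [[660.0, 139.0], [653.0, -118.0]]
w red 392 [276. 265.] [ 521. -285.   40.]
w red 301 [333. 268.] [ 633. -294.   40.]
w red 166 [302. 297.] [ 573. -362.   40.]
w brush 0.66 ((448.20574951171875, -401.9627685546875), (27.478137969970703, 152.90875244140625), 26.991714477539062)
a red 129 [189. 193.] [ 528. -285.   40.]
a red 139 [157. 199.] [ 581. -372.   40.]
a red 157 [174. 217.] [ 644. -291.   40.]
a pink 86 [148. 183.] [ 478. -448.   13.]
a brush 0.63 ((456.39520263671875, -401.4849853515625), (52.6251220703125, 148.0756072998047), 26.044479370117188)
b red 82 [418. 115.] [  276. -1020.    40.]
b red 79 [298. 159.] [ 574. -372.   40.]
b red 84 [272. 165.] [ 637. -291.   40.]
b red 95 [301. 174.] [ 521. -285.   40.]
b pink 36 [331. 162.] [ 476. -461.   13.]
b brush 0.7 ((527.40673828125, -301.091064453125), (50.099365234375, 101.04299926757812), 25.42296028137207)
```

```bash
python3 -m crank '[{"offset":[0.003,-0.03,-0.02],"spin":1},{"offset":[0.006,-0.06,-0.04],"spin":1},{"offset":[0.01,-0.09,-0.06],"spin":1},{"offset":[0.014,-0.12,-0.085],"spin":1},{"offset":[0.018,-0.15,-0.11],"spin":1},{"offset":[0.022,-0.18,-0.135],"spin":1},{"offset":[0.026,-0.205,-0.165],"spin":1},{"offset":[0.026,-0.215,-0.2],"spin":1}]' 0.7 20
python3 -m crank '[{"offset":[0,0,-0.03],"spin":0},{"offset":[0,0,-0.06],"spin":0},{"offset":[0,0,-0.09],"spin":0},{"offset":[0,0,-0.115],"spin":0},{"offset":[0,0,-0.13],"spin":0},{"offset":[0,0,-0.138],"spin":0},{"offset":[0,0,-0.138],"spin":0},{"offset":[0,0,-0.138],"spin":0}]'
python3 -m crank '[{"offset":[0,0,0],"spin":0},{"offset":[0,0,0],"spin":0},{"offset":[0,0,0],"spin":0},{"offset":[0,0,0],"spin":0},{"offset":[0,0,0],"spin":0},{"offset":[0,0,0],"spin":0},{"offset":[0,0,0],"spin":0},{"offset":[0,0,0],"spin":0}]' 0 20
```

```text
clock: 13.52
eef_pos: [521.5, -287.7, 143.2]
eef_rot: [3.14, -0.002, 1.569]
wrist_force: [1.2, 0.5, 0.6]
finger_gap: 65.7
clock: 14.18
eef_pos: [521.8, -287.8, 5.8]
eef_rot: [3.139, -0.002, 1.569]
wrist_force: [0.2, -0.9, 1.5]
finger_gap: 65.8
clock: 14.85
eef_pos: [522.1, -288.1, 6.7]
eef_rot: [3.138, -0.002, 1.569]
wrist_force: [-0.9, 1.0, 6.3]
finger_gap: 45.7
```

```bash
python3 -m crank '[{"offset":[0,0,0.035],"spin":0},{"offset":[0,0,0.07],"spin":0},{"offset":[0.005,0.02,0.1],"spin":0},{"offset":[0.015,0.05,0.12],"spin":0},{"offset":[0.025,0.09,0.13],"spin":0},{"offset":[0.035,0.13,0.13],"spin":0},{"offset":[0.045,0.17,0.13],"spin":0},{"offset":[0.055,0.21,0.13],"spin":0}]'
python3 -m crank '[{"offset":[0.005,0.038,0],"spin":0},{"offset":[0.01,0.076,0],"spin":0},{"offset":[0.015,0.114,0],"spin":0},{"offset":[0.02,0.15,0],"spin":0},{"offset":[0.024,0.185,0],"spin":0},{"offset":[0.024,0.21,0],"spin":0},{"offset":[0.024,0.223,0],"spin":0},{"offset":[0.024,0.223,-0.01],"spin":0}]'
```

```text
clock: 15.52
eef_pos: [577.2, -76.1, 137.1]
eef_rot: [3.138, -0.001, 1.569]
wrist_force: [1.2, -0.5, -1.3]
finger_gap: 45.5
clock: 16.18
eef_pos: [601.7, 149.2, 128.5]
eef_rot: [3.135, -0.002, 1.571]
wrist_force: [0.4, -0.0, -0.7]
finger_gap: 45.3
```

```bash
python3 -m crank '[{"offset":[0,-0.004,-0.02],"spin":0},{"offset":[0,-0.004,-0.045],"spin":0},{"offset":[0,-0.004,-0.065],"spin":0},{"offset":[0,-0.004,-0.08],"spin":0},{"offset":[0,-0.004,-0.092],"spin":0},{"offset":[0,-0.004,-0.1],"spin":0},{"offset":[0,-0.004,-0.104],"spin":0},{"offset":[0,-0.004,-0.106],"spin":0}]'
python3 -m crank '[{"offset":[0,0,0],"spin":0},{"offset":[0,0,0],"spin":0},{"offset":[0,0,0],"spin":0},{"offset":[0,0,0],"spin":0},{"offset":[0,0,0.025],"spin":0},{"offset":[0,0,0.06],"spin":0},{"offset":[0,0,0.1],"spin":0},{"offset":[0,0,0.14],"spin":0}]' 0.7
python3 -m crank '[{"offset":[0,-0.04,0.005],"spin":0},{"offset":[0,-0.08,0.01],"spin":0},{"offset":[0,-0.12,0.015],"spin":0},{"offset":[0,-0.16,0.02],"spin":0},{"offset":[0,-0.2,0.02],"spin":0},{"offset":[-0.005,-0.24,0.02],"spin":0},{"offset":[-0.01,-0.28,0.02],"spin":0},{"offset":[-0.015,-0.32,0.02],"spin":0}]'
python3 - <<'E'
from h import *
st=manip.read_state();p=manip.camera("wrist");save(p,"w4");print(st["eef_pos"],st["finger_gap"])
hsv=cv2.cvtColor(p["pixels"],cv2.COLOR_RGB2HSV);m=cv2.inRange(hsv,(0,150,90),(8,255,255));k,l,ss,c=cv2.connectedComponentsWithStats(m)
for i in range(1,k):
    if ss[i,4]>100: print(ss[i,4],np.round(c[i]),np.round(at_z(p,*c[i],40,st)),np.round(at_z(p,*c[i],54,st)))
E
```

```text
clock: 16.85
eef_pos: [601.8, 144.7, 22.3]
eef_rot: [3.135, -0.002, 1.571]
wrist_force: [0.2, -0.6, -0.6]
finger_gap: 45.4
clock: 17.52
eef_pos: [601.4, 144.7, 164.2]
eef_rot: [3.135, -0.002, 1.571]
wrist_force: [0.4, -0.1, -0.4]
finger_gap: 66.0
clock: 18.18
eef_pos: [585.9, -177.2, 184.7]
eef_rot: [3.134, -0.002, 1.571]
wrist_force: [0.2, 0.7, -0.2]
finger_gap: 65.6
[ 585.90376088 -177.17493335  184.72250307] 65.61709918559087
873 [299. 265.] [ 637. -295.   40.] [ 635. -286.   54.]
```

View pics/w4.png

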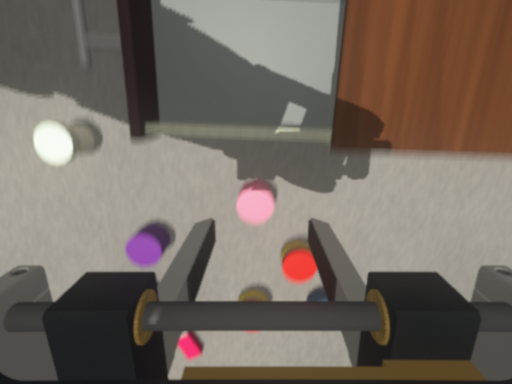

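Tin C's lid is at (299,265), which gives (637,-295); pink (256,203) and purple (147,247) are clear of the path.

```bash
python3 -m crank '[{"offset":[0.015,-0.03,0],"spin":0},{"offset":[0.03,-0.06,0],"spin":0},{"offset":[0.045,-0.09,-0.01],"spin":0},{"offset":[0.05,-0.117,-0.03],"spin":0},{"offset":[0.05,-0.117,-0.06],"spin":0},{"offset":[0.05,-0.117,-0.09],"spin":0},{"offset":[0.05,-0.117,-0.12],"spin":0},{"offset":[0.05,-0.117,-0.14],"spin":0}]' 0.7 20
python3 -m crank '[{"offset":[0,0,-0.015],"spin":0},{"offset":[0,0,-0.03],"spin":0},{"offset":[0,0,-0.037],"spin":0},{"offset":[0,0,-0.037],"spin":0},{"offset":[0,0,-0.037],"spin":0},{"offset":[0,0,-0.037],"spin":0},{"offset":[0,0,-0.037],"spin":0},{"offset":[0,0,-0.037],"spin":0}]'
python3 -m crank '[{"offset":[0,0,0],"spin":0},{"offset":[0,0,0],"spin":0},{"offset":[0,0,0],"spin":0},{"offset":[0,0,0],"spin":0},{"offset":[0,0,0],"spin":0},{"offset":[0,0,0],"spin":0},{"offset":[0,0,0],"spin":0},{"offset":[0,0,0],"spin":0}]' 0 20
python3 -m crank '[{"offset":[0,0,0.035],"spin":0},{"offset":[0,0,0.07],"spin":0},{"offset":[0,0.02,0.1],"spin":0},{"offset":[-0.005,0.05,0.12],"spin":0},{"offset":[-0.01,0.09,0.13],"spin":0},{"offset":[-0.015,0.13,0.13],"spin":0},{"offset":[-0.025,0.17,0.13],"spin":0},{"offset":[-0.035,0.21,0.13],"spin":0}]'
```

```text
clock: 18.9
eef_pos: [633.9, -300.2, 41.5]
eef_rot: [3.137, -0.001, 1.567]
wrist_force: [0.0, 0.0, -0.6]
finger_gap: 66.0
clock: 19.57
eef_pos: [634.3, -300.4, 5.6]
eef_rot: [3.136, -0.001, 1.567]
wrist_force: [0.1, 0.4, 0.4]
finger_gap: 65.3
clock: 20.23
eef_pos: [634.6, -300.5, 6.0]
eef_rot: [3.135, -0.0, 1.567]
wrist_force: [2.8, 0.5, 5.2]
finger_gap: 45.5
clock: 20.9
eef_pos: [598.3, -88.8, 135.4]
eef_rot: [3.136, -0.001, 1.566]
wrist_force: [1.5, -0.1, -1.7]
finger_gap: 46.0
```

```bash
python3 -m crank '[{"offset":[0,0.035,0],"spin":0},{"offset":[0.002,0.07,0],"spin":0},{"offset":[0.002,0.105,0],"spin":0},{"offset":[0.002,0.14,0],"spin":0},{"offset":[0.002,0.161,0],"spin":0},{"offset":[0.002,0.161,-0.01],"spin":0},{"offset":[0.002,0.161,-0.04],"spin":0},{"offset":[0.002,0.161,-0.065],"spin":0}]'
python3 -m crank '[{"offset":[0,0,-0.02],"spin":0},{"offset":[0,0,-0.032],"spin":0},{"offset":[0,0,-0.041],"spin":0},{"offset":[0,0,-0.045],"spin":0},{"offset":[0,0,-0.048],"spin":0},{"offset":[0,0,-0.049],"spin":0},{"offset":[0,0,-0.049],"spin":0},{"offset":[0,0,-0.049],"spin":0}]'
python3 -m crank '[{"offset":[0,0,0],"spin":0},{"offset":[0,0,0],"spin":0},{"offset":[0,0,0],"spin":0},{"offset":[0,0,0],"spin":0},{"offset":[0,0,0.025],"spin":0},{"offset":[0,0,0.06],"spin":0},{"offset":[0,0,0.1],"spin":0},{"offset":[0,0,0.14],"spin":0}]' 0.7
python3 -m crank '[{"offset":[0,-0.04,0.01],"spin":0},{"offset":[0,-0.08,0.02],"spin":0},{"offset":[0,-0.12,0.03],"spin":0},{"offset":[0,-0.16,0.04],"spin":0},{"offset":[-0.01,-0.2,0.04],"spin":0},{"offset":[-0.02,-0.24,0.04],"spin":0},{"offset":[-0.03,-0.28,0.04],"spin":0},{"offset":[-0.03,-0.31,0.04],"spin":0}]'
python3 - <<'E'
from h import *
st=manip.read_state();p=manip.camera("wrist");save(p,"w5");print(st["eef_pos"],st["finger_gap"])
b=manip.camera("side");a=manip.camera("scene")
for h,p_,s in(("w",p,st),("b",b,None),("a",a,None)):
  hsv=cv2.cvtColor(p_["pixels"],cv2.COLOR_RGB2HSV);m=cv2.inRange(hsv,(0,150,90),(8,255,255));k,l,ss,c=cv2.connectedComponentsWithStats(m)
  for i in range(1,k):
    if ss[i,4]>40: print(h,ss[i,4],np.round(c[i]),np.round(at_z(p_,*c[i],40,s)),np.round(at_z(p_,*c[i],54,s)))
E
```

```text
clock: 21.57
eef_pos: [599.9, 72.0, 68.9]
eef_rot: [3.137, -0.0, 1.567]
wrist_force: [0.8, -0.1, -1.7]
finger_gap: 45.8
clock: 22.23
eef_pos: [600.3, 72.1, 20.7]
eef_rot: [3.136, -0.0, 1.567]
wrist_force: [-0.1, -1.0, -1.4]
finger_gap: 45.6
clock: 22.9
eef_pos: [599.8, 72.0, 162.2]
eef_rot: [3.137, -0.0, 1.567]
wrist_force: [0.2, 0.5, -0.3]
finger_gap: 66.0
clock: 23.57
eef_pos: [568.2, -240.9, 202.6]
eef_rot: [3.137, 0.0, 1.566]
wrist_force: [1.3, 1.1, -0.7]
finger_gap: 65.4
[ 568.21853048 -240.90494188  202.57982323] 65.42157595985819
w 771 [266. 268.] [ 574. -375.   40.] [ 573. -366.   54.]
b 82 [298. 160.] [ 574. -370.   40.] [ 564. -347.   54.]
b 183 [222. 222.] [609.  67.  40.] [599.  81.  54.]
b 176 [208. 235.] [611. 133.  40.] [600. 145.  54.]
a 326 [ 56. 129.] [ 273. -908.   40.] [ 294. -891.   54.]
a 138 [157. 199.] [ 580. -372.   40.] [ 596. -363.   54.]
a 176 [305. 224.] [591.  78.  40.] [606.  79.  54.]
a 191 [329. 228.] [593. 146.  40.] [608. 145.  54.]
```

```bash
python3 -m crank '[{"offset":[0.003,-0.035,-0.01],"spin":0},{"offset":[0.006,-0.07,-0.02],"spin":0},{"offset":[0.006,-0.105,-0.035],"spin":0},{"offset":[0.006,-0.131,-0.06],"spin":0},{"offset":[0.006,-0.131,-0.09],"spin":0},{"offset":[0.006,-0.131,-0.12],"spin":0},{"offset":[0.006,-0.131,-0.14],"spin":0},{"offset":[0.006,-0.131,-0.16],"spin":0}]' 0.7 20
python3 -m crank '[{"offset":[0,0,-0.015],"spin":0},{"offset":[0,0,-0.03],"spin":0},{"offset":[0,0,-0.036],"spin":0},{"offset":[0,0,-0.036],"spin":0},{"offset":[0,0,-0.036],"spin":0},{"offset":[0,0,-0.036],"spin":0},{"offset":[0,0,-0.036],"spin":0},{"offset":[0,0,-0.036],"spin":0}]'
python3 -m crank '[{"offset":[0,0,0],"spin":0},{"offset":[0,0,0],"spin":0},{"offset":[0,0,0],"spin":0},{"offset":[0,0,0],"spin":0},{"offset":[0,0,0],"spin":0},{"offset":[0,0,0],"spin":0},{"offset":[0,0,0],"spin":0},{"offset":[0,0,0],"spin":0}]' 0 20
python3 -m crank '[{"offset":[0,0,0.035],"spin":0},{"offset":[0,0,0.07],"spin":0},{"offset":[0,0.02,0.1],"spin":0},{"offset":[-0.01,0.05,0.12],"spin":0},{"offset":[-0.02,0.09,0.13],"spin":0},{"offset":[-0.03,0.13,0.13],"spin":0},{"offset":[-0.04,0.17,0.13],"spin":0},{"offset":[-0.053,0.21,0.13],"spin":0}]'
```

```text
clock: 24.38
eef_pos: [575.5, -369.3, 40.3]
eef_rot: [3.138, -0.001, 1.565]
wrist_force: [0.2, -1.0, -0.5]
finger_gap: 65.8
clock: 25.05
eef_pos: [575.8, -369.5, 5.2]
eef_rot: [3.137, -0.001, 1.565]
wrist_force: [0.2, 0.8, 0.6]
finger_gap: 66.1
clock: 25.72
eef_pos: [575.8, -369.6, 5.4]
eef_rot: [3.137, -0.0, 1.565]
wrist_force: [-1.3, -0.0, 4.5]
finger_gap: 45.7
clock: 26.38
eef_pos: [522.2, -158.1, 135.3]
eef_rot: [3.136, -0.0, 1.565]
wrist_force: [1.1, 0.1, -1.7]
finger_gap: 45.8
```

```bash
python3 -m crank '[{"offset":[0,0.035,0],"spin":0},{"offset":[0,0.072,0],"spin":0},{"offset":[0,0.11,0],"spin":0},{"offset":[0,0.148,0],"spin":0},{"offset":[0,0.186,0],"spin":0},{"offset":[0,0.222,0],"spin":0},{"offset":[0,0.255,0],"spin":0},{"offset":[0,0.27,-0.01],"spin":0}]'
python3 -m crank '[{"offset":[0,0,-0.02],"spin":0},{"offset":[0,0,-0.045],"spin":0},{"offset":[0,0,-0.065],"spin":0},{"offset":[0,0,-0.08],"spin":0},{"offset":[0,0,-0.092],"spin":0},{"offset":[0,0,-0.1],"spin":0},{"offset":[0,0,-0.104],"spin":0},{"offset":[0,0,-0.105],"spin":0}]'
python3 -m crank '[{"offset":[0,0,0],"spin":0},{"offset":[0,0,0],"spin":0},{"offset":[0,0,0],"spin":0},{"offset":[0,0,0],"spin":0},{"offset":[0,0,0.025],"spin":0},{"offset":[0,0,0.06],"spin":0},{"offset":[0,0,0.1],"spin":0},{"offset":[0,0,0.14],"spin":0}]' 0.65
python3 -m crank '[{"offset":[0,-0.035,0.02],"spin":5},{"offset":[0,-0.07,0.04],"spin":12},{"offset":[-0.01,-0.105,0.06],"spin":19},{"offset":[-0.02,-0.14,0.08],"spin":26},{"offset":[-0.03,-0.175,0.08],"spin":28},{"offset":[-0.04,-0.21,0.08],"spin":28},{"offset":[-0.05,-0.25,0.08],"spin":28},{"offset":[-0.06,-0.285,0.08],"spin":28}]'
```

```text
clock: 27.05
eef_pos: [522.6, 115.5, 126.6]
eef_rot: [3.133, -0.002, 1.567]
wrist_force: [0.1, -0.8, -1.0]
finger_gap: 45.5
clock: 27.72
eef_pos: [522.6, 115.4, 21.3]
eef_rot: [3.134, -0.001, 1.567]
wrist_force: [-0.1, -0.4, -0.5]
finger_gap: 45.8
clock: 28.38
eef_pos: [522.1, 115.3, 163.2]
eef_rot: [3.134, -0.001, 1.567]
wrist_force: [1.6, -0.1, 0.2]
finger_gap: 61.1
clock: 29.05
eef_pos: [461.2, -171.6, 243.8]
eef_rot: [3.133, -0.0, 2.056]
wrist_force: [0.3, 0.4, -0.7]
finger_gap: 61.0
```

```bash
python3 -m crank '[{"offset":[0,-0.03,0],"spin":0},{"offset":[0,-0.06,0],"spin":0},{"offset":[0,-0.09,0],"spin":0},{"offset":[0,-0.12,0],"spin":0},{"offset":[0,-0.12,0],"spin":0},{"offset":[0,-0.12,0],"spin":0},{"offset":[0,-0.12,0],"spin":0},{"offset":[0,-0.12,0],"spin":0}]'
python3 - <<'E'
from h import *
b=manip.camera("side");a=manip.camera("scene");st=manip.read_state();p=manip.camera("wrist");save(p,"w6");print(st["eef_pos"],st["eef_rot"],st["finger_gap"])
for h,p_,s in(("b",b,None),("a",a,None)):
  hsv=cv2.cvtColor(p_["pixels"],cv2.COLOR_RGB2HSV);m=cv2.inRange(hsv,(0,150,90),(8,255,255));k,l,ss,c=cv2.connectedComponentsWithStats(m)
  for i in range(1,k):
    if ss[i,4]>40: print(h,ss[i,4],np.round(c[i]),np.round(at_z(p_,*c[i],54,s)))
for h,p_,s in(("w",p,st),("b",b,None),("a",a,None)):
    for d in manip.masks_of(p_,"brush1")[:1]:
        ys,xs=np.nonzero(d["mask"]);w=np.array([at_z(p_,x,y,13,s)[:2] for x,y in zip(xs,ys)],np.float32);print(h,"brush",round(d["conf"],2),cv2.minAreaRect(w))
E
```

```text
clock: 29.72
eef_pos: [461.4, -290.7, 244.1]
eef_rot: [3.133, -0.0, 2.057]
wrist_force: [-0.7, -0.2, -0.8]
finger_gap: 61.3
[ 461.47769383 -290.76507866  244.15188617] [3.13321564e+00 8.11847946e-05 2.05706008e+00] 61.17035863554604
b 183 [222. 222.] [599.  81.  54.]
b 177 [208. 235.] [600. 146.  54.]
b 195 [239. 238.] [521. 113.  54.]
a 262 [ 59. 133.] [ 316. -865.   54.]
a 179 [319. 207.] [526. 111.  54.]
a 178 [305. 224.] [606.  80.  54.]
a 192 [329. 228.] [608. 145.  54.]
w brush 0.66 ((449.80926513671875, -404.7509460449219), (28.58043670654297, 153.40475463867188), 26.07048797607422)
b brush 0.53 ((445.3736267089844, -396.47418212890625), (26.75255584716797, 159.55250549316406), 26.061796188354492)
a brush 0.75 ((457.7312316894531, -400.83966064453125), (41.74597930908203, 141.49996948242188), 26.031150817871094)
```

View pics/w6.png

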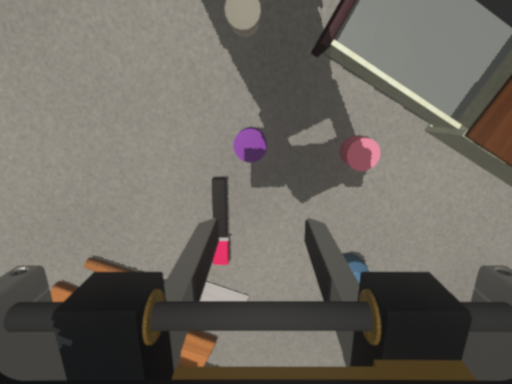

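All three tins stand in the left compartment. The brush runs from handle end (219,180) to head (221,255), with the spatula clear of it below.

```bash
python3 -m crank '[{"offset":[-0.004,-0.03,-0.02],"spin":-2},{"offset":[-0.008,-0.06,-0.04],"spin":-2},{"offset":[-0.012,-0.09,-0.06],"spin":-2},{"offset":[-0.012,-0.11,-0.09],"spin":-2},{"offset":[-0.012,-0.11,-0.12],"spin":-2},{"offset":[-0.012,-0.11,-0.15],"spin":-2},{"offset":[-0.012,-0.11,-0.18],"spin":-2},{"offset":[-0.012,-0.11,-0.2],"spin":-2}]' 0.65 20
python3 -m crank '[{"offset":[0,0,-0.015],"spin":0},{"offset":[0,0,-0.03],"spin":0},{"offset":[0,0,-0.038],"spin":0},{"offset":[0,0,-0.04],"spin":0},{"offset":[0,0,-0.04],"spin":0},{"offset":[0,0,-0.04],"spin":0},{"offset":[0,0,-0.04],"spin":0},{"offset":[0,0,-0.04],"spin":0}]'
python3 -m crank '[{"offset":[0,0,0],"spin":0},{"offset":[0,0,0],"spin":0},{"offset":[0,0,0],"spin":0},{"offset":[0,0,0],"spin":0},{"offset":[0,0,0],"spin":0},{"offset":[0,0,0],"spin":0},{"offset":[0,0,0],"spin":0},{"offset":[0,0,0],"spin":0}]' 0 20
```

```text
clock: 30.68
eef_pos: [448.6, -400.4, 41.0]
eef_rot: [3.134, -0.003, 2.022]
wrist_force: [-0.1, 0.0, -0.6]
finger_gap: 61.3
clock: 31.35
eef_pos: [448.8, -400.6, 1.4]
eef_rot: [3.134, -0.002, 2.022]
wrist_force: [0.1, 0.2, 1.0]
finger_gap: 61.2
clock: 32.02
eef_pos: [448.8, -400.6, 1.4]
eef_rot: [3.134, -0.002, 2.021]
wrist_force: [0.5, -0.0, -1.1]
finger_gap: 21.9
```

```bash
python3 -m crank '[{"offset":[0,0,0.035],"spin":0},{"offset":[0,0,0.07],"spin":0},{"offset":[0.005,0.02,0.1],"spin":7},{"offset":[0.015,0.05,0.12],"spin":14},{"offset":[0.025,0.085,0.13],"spin":21},{"offset":[0.035,0.12,0.13],"spin":28},{"offset":[0.045,0.155,0.13],"spin":35},{"offset":[0.055,0.19,0.13],"spin":42}]'
python3 -m crank '[{"offset":[0.01,0.035,0],"spin":7},{"offset":[0.02,0.07,0],"spin":14},{"offset":[0.03,0.1,0],"spin":20},{"offset":[0.04,0.13,0],"spin":20},{"offset":[0.05,0.155,0],"spin":20},{"offset":[0.06,0.17,0],"spin":20},{"offset":[0.061,0.17,0],"spin":20},{"offset":[0.061,0.17,0],"spin":20}]'
```

```text
clock: 32.68
eef_pos: [503.9, -209.0, 131.7]
eef_rot: [3.134, -0.002, 2.76]
wrist_force: [1.2, -1.1, -0.8]
finger_gap: 21.7
clock: 33.35
eef_pos: [565.0, -38.5, 131.5]
eef_rot: [3.134, -0.002, 3.111]
wrist_force: [-0.2, -1.1, -1.2]
finger_gap: 21.7
```

```bash
python3 -m crank '[{"offset":[0,0,-0.025],"spin":0},{"offset":[0,0,-0.05],"spin":0},{"offset":[0,0,-0.07],"spin":0},{"offset":[0,0,-0.087],"spin":0},{"offset":[0,0,-0.1],"spin":0},{"offset":[0,0,-0.109],"spin":0},{"offset":[0,0,-0.113],"spin":0},{"offset":[0,0,-0.114],"spin":0}]'
python3 -m crank '[{"offset":[0,0,0],"spin":0},{"offset":[0,0,0],"spin":0},{"offset":[0,0,0],"spin":0},{"offset":[0,0,0],"spin":0},{"offset":[0,0,0.025],"spin":0},{"offset":[0,0,0.06],"spin":0},{"offset":[0,0,0.1],"spin":0},{"offset":[0,0,0.14],"spin":0}]' 0.5
python3 -m crank '[{"offset":[-0.02,0.01,0.02],"spin":-7},{"offset":[-0.04,0.02,0.05],"spin":-14},{"offset":[-0.06,0.03,0.08],"spin":-21},{"offset":[-0.08,0.04,0.11],"spin":-28},{"offset":[-0.1,0.04,0.14],"spin":-35},{"offset":[-0.12,0.04,0.16],"spin":-42},{"offset":[-0.14,0.04,0.18],"spin":-49},{"offset":[-0.15,0.04,0.2],"spin":-56}]' 0.34
python3 -m crank '[{"offset":[0,0,0],"spin":-7},{"offset":[0,0,0],"spin":-14},{"offset":[0,0,0],"spin":-21},{"offset":[0,0,0],"spin":-28},{"offset":[0,0,0],"spin":-33},{"offset":[0,0,0],"spin":-33},{"offset":[0,0,0],"spin":-33},{"offset":[0,0,0],"spin":-33}]'
python3 - <<'E'
from h import *
st=manip.read_state();p=manip.camera("wrist");save(p,"w7");print(st["eef_pos"],st["eef_rot"])
a=manip.camera("scene")
for n in("tin1","brush1"):print(n,[(np.round(d["location"]).tolist(),round(d["conf"],2)) for d in manip.search_frame(p,n)],[(np.round(d["location"]).tolist(),round(d["conf"],2)) for d in manip.search_frame(a,n)])
E
```

```text
clock: 34.02
eef_pos: [564.7, -39.1, 17.1]
eef_rot: [3.134, -0.003, 3.11]
wrist_force: [-0.6, 0.5, -0.6]
finger_gap: 22.0
clock: 34.68
eef_pos: [564.2, -39.0, 158.9]
eef_rot: [3.134, -0.003, 3.11]
wrist_force: [0.7, 0.2, 0.0]
finger_gap: 46.9
clock: 35.35
eef_pos: [412.4, 1.2, 360.8]
eef_rot: [3.133, -0.002, 2.127]
wrist_force: [-0.1, -0.3, 0.5]
finger_gap: 31.9
clock: 36.02
eef_pos: [412.3, 1.2, 360.9]
eef_rot: [3.132, -0.002, 1.554]
wrist_force: [-1.1, -0.5, 0.3]
finger_gap: 31.9
[412.3343187    1.21092694 360.91701366] [ 3.13224792e+00 -1.95404379e-03  1.55444116e+00]
tin1 [([521.0, 111.0, 59.0], 0.91), ([435.0, -262.0, 43.0], 0.79), ([595.0, 80.0, 55.0], 0.78), ([576.0, -201.0, 39.0], 0.7), ([597.0, 146.0, 56.0], 0.64)] [([447.0, -269.0, 32.0], 0.74), ([534.0, 110.0, 49.0], 0.61), ([608.0, 144.0, 57.0], 0.6), ([606.0, 78.0, 56.0], 0.59), ([591.0, -198.0, 35.0], 0.53)]
brush1 [([578.0, -40.0, 30.0], 0.76)] [([547.0, -33.0, 30.0], 0.49)]
```

View pics/w7.png

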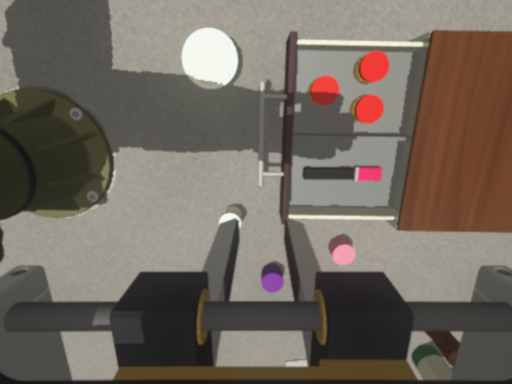

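All the tins (325,90), (374,66), (369,108) and the brush (343,173) are in their compartments. Now I close the drawer by its handle.

```bash
python3 -m crank '[{"offset":[0.003,0.02,-0.035],"spin":0},{"offset":[0.003,0.039,-0.07],"spin":0},{"offset":[0.003,0.039,-0.11],"spin":0},{"offset":[0.003,0.039,-0.15],"spin":0},{"offset":[0.003,0.039,-0.19],"spin":0},{"offset":[0.003,0.039,-0.22],"spin":0},{"offset":[0.003,0.039,-0.235],"spin":0},{"offset":[0.003,0.039,-0.235],"spin":0}]' 0.34 30
python3 -m crank '[{"offset":[0,0,-0.02],"spin":0},{"offset":[0,0,-0.04],"spin":0},{"offset":[0,0,-0.055],"spin":0},{"offset":[0,0,-0.07],"spin":0},{"offset":[0,0,-0.078],"spin":0},{"offset":[0,0,-0.083],"spin":0},{"offset":[0,0,-0.083],"spin":0},{"offset":[0,0,-0.083],"spin":0}]'
python3 -m crank '[{"offset":[0,0,0],"spin":0},{"offset":[0,0,0],"spin":0},{"offset":[0,0,0],"spin":0},{"offset":[0,0,0],"spin":0},{"offset":[0,0,0],"spin":0},{"offset":[0,0,0],"spin":0},{"offset":[0,0,0],"spin":0},{"offset":[0,0,0],"spin":0}]' 0 30
```

```text
clock: 36.98
eef_pos: [413.8, 40.1, 122.9]
eef_rot: [3.138, -0.002, 1.552]
wrist_force: [-0.5, -0.8, 0.1]
finger_gap: 31.9
clock: 37.65
eef_pos: [414.3, 40.2, 40.6]
eef_rot: [3.137, -0.002, 1.552]
wrist_force: [0.2, 0.5, -0.9]
finger_gap: 32.2
clock: 38.32
eef_pos: [415.6, 40.1, 41.2]
eef_rot: [3.134, -0.002, 1.552]
wrist_force: [7.4, 0.2, -3.7]
finger_gap: 8.7
```

```bash
python3 -m crank '[{"offset":[0.01,0,0],"spin":0},{"offset":[0.028,-0.001,0],"spin":0},{"offset":[0.046,-0.001,0],"spin":0},{"offset":[0.064,-0.002,0],"spin":0},{"offset":[0.082,-0.003,0],"spin":0},{"offset":[0.1,-0.003,0],"spin":0},{"offset":[0.115,-0.004,0],"spin":0},{"offset":[0.125,-0.004,0],"spin":0}]'
python3 -m crank '[{"offset":[0.012,0,0],"spin":0},{"offset":[0.026,-0.001,0],"spin":0},{"offset":[0.04,-0.001,0],"spin":0},{"offset":[0.05,-0.002,0],"spin":0},{"offset":[0.058,-0.002,0],"spin":0},{"offset":[0.064,-0.002,0],"spin":0},{"offset":[0.068,-0.002,0],"spin":0},{"offset":[0.07,-0.002,0],"spin":0}]'
```

```text
clock: 38.98
eef_pos: [541.5, 35.7, 41.2]
eef_rot: [3.134, -0.001, 1.552]
wrist_force: [-2.3, -6.2, 4.6]
finger_gap: 8.7
clock: 39.65
eef_pos: [610.6, 33.2, 41.1]
eef_rot: [3.138, -0.001, 1.552]
wrist_force: [-21.5, -5.7, 15.6]
finger_gap: 9.1
```

```bash
python3 -m crank '[{"offset":[0.001,0,0],"spin":0},{"offset":[0.001,0,0],"spin":0},{"offset":[0.001,0,0],"spin":0},{"offset":[0.001,0,0],"spin":0},{"offset":[0.001,0,0],"spin":0},{"offset":[0.001,0,0],"spin":0},{"offset":[0.001,0,0],"spin":0},{"offset":[0.001,0,0],"spin":0}]'
python3 -m crank '[{"offset":[0,0,0],"spin":0},{"offset":[0,0,0],"spin":0},{"offset":[0,0,0],"spin":0},{"offset":[0,0,0],"spin":0},{"offset":[0,0,0.03],"spin":0},{"offset":[0,0,0.06],"spin":0},{"offset":[0,0,0.1],"spin":0},{"offset":[0,0,0.14],"spin":0}]' 0.34
python3 -m crank '[{"offset":[-0.02,0,0.03],"spin":0},{"offset":[-0.04,0,0.06],"spin":0},{"offset":[-0.06,0,0.08],"spin":0},{"offset":[-0.08,0,0.1],"spin":0},{"offset":[-0.1,0,0.12],"spin":0},{"offset":[-0.11,0,0.14],"spin":0},{"offset":[-0.11,0,0.14],"spin":0},{"offset":[-0.11,0,0.14],"spin":0}]'
python3 - <<'E'
from h import *
st=manip.read_state();p=manip.camera("wrist");a=manip.camera("scene")
im=np.hstack([cv2.cvtColor(p["pixels"],cv2.COLOR_RGB2BGR),cv2.cvtColor(a["pixels"],cv2.COLOR_RGB2BGR)[:,200:488]]);cv2.imwrite("pics/w8.png",im);print(st["eef_pos"])
for n in("handle","caddy2","tin1","brush1"):print(n,[(np.round(d["location"]).tolist(),round(d["conf"],2)) for d in manip.search_frame(a,n)])
E
```

```text
clock: 40.32
eef_pos: [610.5, 33.1, 41.2]
eef_rot: [3.14, -0.0, 1.552]
wrist_force: [-9.5, -2.0, 6.5]
finger_gap: 9.5
clock: 40.98
eef_pos: [610.0, 33.2, 182.3]
eef_rot: [3.141, -0.0, 1.552]
wrist_force: [0.6, -0.2, 0.1]
finger_gap: 32.0
clock: 41.65
eef_pos: [500.1, 33.3, 323.2]
eef_rot: [3.139, -0.001, 1.552]
wrist_force: [0.1, -0.1, -0.6]
finger_gap: 32.2
[500.13244258  33.27823275 323.20580862]
handle [([364.0, -126.0, 42.0], 0.7), ([614.0, 36.0, 65.0], 0.48)]
caddy2 [([505.0, 356.0, 56.0], 0.72)]
tin1 [([592.0, -199.0, 36.0], 0.5)]
brush1 []
```

View pics/w8.png

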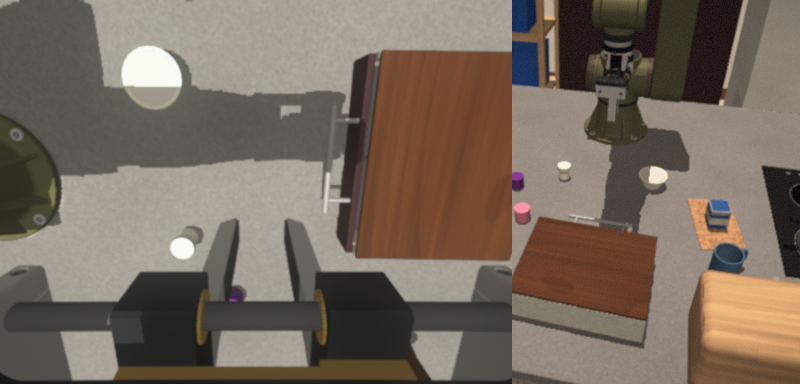

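The drawer is shut: its handle is back at (614,36), where it was before. The caddy is upright on the mat at (718,214), and nothing on the counter is disturbed.

```bash
python3 -c "
from cell import manip
print(manip.sign_off())"
```

```text
the job is handed in; nothing more can be done
None
```

The job is handed in, at about 42 s of the 210 s allowed; the sign-off reports no verdict.

I stood the one caddy present (blue) on the cork mat and pulled the drawer to its 195 mm stop. The three red-lid tins went into the left compartment and the single brush into the right. I then pushed the drawer shut by its handle at about 0.2 m/s.

**Last checks:**
- **Drawer:** it pushed back against its stop with about 20 N. The handle now reads (614, 36) in the scene camera, against (613, 36) before opening.
- **Contents:** the wrist picture taken just before closing showed all three tins standing on the left and the brush flat on the right. I could not see inside afterwards.
- **Caddy:** it stands upright at the middle of the mat.
- **Rest of the counter:** the purple and pink look-alikes and the bystanders still in view look undisturbed. I did not re-measure the salt pot and spatula at the end.
- **Robot:** the arm is clear of everything.

**Disagreements:** at tin and lid height the scene camera read about 6–8 mm further in x than the wrist and side cameras, so I used the wrist and side values for the tins. No check failed, and I saw no knocked object or slackened grip.

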